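# Hang the stopper basket on the spring scale and ease it off

### The arm

A 7-joint arm with a two-finger parallel gripper is mounted at the origin on a cart in front of the work surface, level with it; the furniture and walls round the work are solid. World frame = base frame: x ahead of the robot, y to its left, z up, the work surface at z = 0. Lengths are in m, angles in rad, forces in N, time in s.
With the tool pointing down it reaches from about 0.4 to 0.85 m from the base axis. Payload 10.4 kg.
Tool frame: the origin (TCP) lies midway between the tips of the shut fingers; the grasp point (between the pads) lies 19 mm behind it; z points along the fingers, y is the line along which they close (so a half turn about z gives the same grasp; the last joint's range is limited). The gripper opens to 87 mm and grips with 3 to 60 N. Pads are 19 mm wide; open, the fingers measure 117 mm over their backs; the gripper's body (75 mm by 190 mm) begins 51 mm behind the grasp point.
Start: joints at [1.133, 0.332, -0.065, 1.46, 0.022, 1.35, -0.088], TCP at [0.252, -0.572, 0.223] pointing down, gripper open.
Joint ranges: [-2.6, 2.6], [-0.5, 2.12], [-1.47, 1.34], [0.16, 2.42], [-1.27, 4.41], [0.06, 2.06], [-2.6, 2.6]. Speed limits (rad/s): [2.22, 2.22, 2.79, 2.79, 3.14, 3.14, 3.14].

### API

Orientations are given as a unit quaternion [x, y, z, w].
In Python, from bench import r gives the robot as it stands.
- The arm moves only by the tool apply_moves, never from a script. Its argument "steps" is a list of rows, each a list of 7 numbers: the turn, a rotation vector about the tool's x, y, z in rad, then the shift along the tool's x, y, z in mm, then the opening, from -1 (shut) to 1 (fully open). In form: [[ax, ay, az, x, y, z, claw], ...]. A call has 1 to 20 rows; each row is the pose to reach, as a shift and turn from the pose commanded when the call began, along the tool's axes at that moment; what a row does not reach only later rows make up. A row lasts 1/12 s, in which the tool goes at most 41.7 mm and 7.16 degrees, less where a joint would pass 70% of its speed; a pose out of reach is approached as far as the arm can. A call with a gripper value outside its range is refused whole. The fingers move at their own pace and stop on an object; "force" is the grip in N (left out, the last holds). Time passes only in rows, so rows that repeat a pose let the fingers close. It gives the time, the measured TCP pose, the force, the opening and the grip force at its end, in the units of the state.
- r.read_state(): the state, without advancing time (a new reading comes with each control period).
- r.camera(name): name is "scene" or "top"; returns a dict with "pixels" (400x640x3 uint8, red, green, blue), "z_map" (400x640 float32, m along the optical axis (not along the pixel's ray), 0 where there is no reading), "fovy" (degrees; the focal length in pixels is half the picture's height over the tangent of half this angle, whatever the lens; pixels are square), "cx", "cy" (the principal point, pixels), "position" and "orientation" of the camera in the world. Camera axes: x right, y down, z forward; pixel columns grow to the right and rows downward; lengths in m; the calibration is good to about 2 mm. A picture is of the moment at which its call begins.
- r.close_job(): hands the job in; it is judged then, once.
The state is a dict: "time": time; "joint_positions": joint angles; "joint_vel": joint speeds; "joint_torque": joint torques, N m; "ee_pos": TCP position; "eef_rot": TCP orientation; "ft_force": force on the tool from outside, world axes, zero at the start; "torque": the same for the moment, N m; "width": finger opening in m; "grip_force": force on a finger pad.
Only numpy, scipy, OpenCV 4.12 (cv2) and the standard library are available. Lean on these libraries where they do the work, as an engineer would, in place of code of your own. Each camera call takes 0.05 s, during which the arm holds its last target. There are 200 camera calls.

### The job

Weigh the wire basket with its two bottle stoppers: lift it by its wooden grip, hang its crossbar in the seat of the spring scale's hook, and let the load down gently, slowly handing over the weight so that the pointer never runs faster than about 5 cm a second, neither down nor back up, not even when you let go. Leave the basket hanging still and free on the hook with both stoppers in it, and do not disturb the glass, the dropper bottle or the jigger.

Things in the scene. Friction and masses are not known exactly. Their poses are not given: they have to be found in the camera images.
- scale: Fixed spring scale: steel foot plate 150 x 130 x 10 mm, aluminium column, top at 268 mm, white plate with ticks in front (face at its x = -8 mm). Origin on the worktop under the column; its hook points along its -x, z up. The foot plate reaches to x = -110 mm. Only the hook, on its carriage, moves (down).
- hook_seat (a point): Centre of the basket's crossbar when seated in the hook: 100 mm out from the scale's origin along its -x; 239 mm high empty, sinks with the hook. Hook: steel rod 8 mm thick in the x-z plane; level shank behind (top 13 mm over this point, ends 32 mm behind it), V seat under it, tip 26 mm in front, top 17 mm over it. Axes as the scale's; the crossbar must lie along this y, either way round.
- hook (a joint): How far hook and pointer have sunk, m: 0 empty, grows downward, stop at 0.092. Spring 80 N/m (12 mm per 100 g), lightly damped: a load let go early drops and bounces. The load (basket with stoppers) differs widely each time and is under 0.65 kg, so where the pointer will settle must be found by feel.
- basket_grip (a point): Grasp centre of the upright wooden grip on top of the basket: rounded block 22 mm (x) by 20 mm (y), from 35 mm below to 23 mm above this point; 158 mm above the basket's underside; rigid with the basket. Axes are the basket's: x across the crossbar, y along it, z up.
- basket_bar (a point): Centre of the basket's crossbar: steel rod 8 mm thick along the basket's y, clear for 84 mm between the side posts (so the hook enters from its front, over the tip), 38 mm below point basket_grip, 120 mm above the underside. Axes are the basket's.
- basket: Wire basket standing on the worktop, 126 mm (x) by 104 mm (y), walls 50 mm high, four cells, with a rigid upright bail (two side posts and a crossbar along y). Origin at the centre of its underside, z up.
- stopper_0: Bottle stopper with copper knob, 28 mm across, 47 mm high, loose in a cell of the basket; origin at its underside.
- stopper_1: Bottle stopper with white knob, same size, loose in the diagonally opposite cell of the basket; origin at its underside.
- tumbler: Bystander: glass tumbler 77 mm across, 89 mm high, on the worktop; origin at its underside.
- bitters: Bystander: small brown dropper bottle 33 mm across, 102 mm high, on the worktop; origin at its underside.
- jigger: Bystander: copper double jigger 46 mm across, 84 mm high, on the worktop; origin at its underside.
Things that resemble listed ones, but are neither listed nor needed, are in the scene too. Leave any green look-alike of the basket alone.

How it is judged:
On the way, in this order (a step that is already met when the one before it is completed fails the run):
1. the basket is lifted clear of the worktop by its grip (height (world z) of basket_bar above 0.17 m and contact force between the fingers and basket above 0.5 N), for 0.1 s.
2. the crossbar is in the hook's seat and the hook has sunk at least 12 mm while the grip is still held (distance between basket_bar and hook_seat below 0.012 m and value of joint hook above 0.012 m and contact force between the fingers and basket above 0.5 N), for 0.2 s.
At the end, for the whole second after the job is handed in: The basket hangs freely from the hook: crossbar within 10 mm of the hook's seat and within 0.2 rad of square to the hook, basket within 0.2 rad of upright, both stoppers in it; the pointer has settled between 18 and 90 mm and moves at less than 20 mm/s (distance between basket_bar and hook_seat below 0.01 m and angle between the y axis of basket_bar and the y axis of hook_seat, either way round below 0.2 rad and angle between basket_bar's own z axis and vertical below 0.2 rad and value of joint hook between 0.018 and 0.09 m and contact force between basket and scale above 1 N and velocity of joint hook between -0.02 and 0.02 m/s and z of stopper_0 in the frame of basket_bar between -0.125 and -0.06 m and horizontal distance between each of stopper_0, stopper_1 and basket_bar below 0.08 m and z of stopper_1 in the frame of basket_bar between -0.125 and -0.06 m); the robot touches nothing.
It fails at once if the pointer drops faster than 80 mm/s (load let go before the spring carried it) (velocity of joint hook above 0.08 m/s).
It fails at once if the pointer springs up faster than 80 mm/s (load pressed or pulled down, then let go) (velocity of joint hook below -0.08 m/s).
It fails at once if the basket bears on the scale with more than 12 N (contact force between basket and scale above 12 N).
It fails at once if the robot strikes or presses the scale with more than 5 N (contact force between any of the fingers, the arm and scale above 5 N).
It fails at once if a bystander is shifted more than 20 mm (distance of any of tumbler, bitters, jigger from where it was at the start of the episode above 0.02 m).
It also fails if it takes over 61 s, if anything falls off the work surface, if the arm or the gripper's body presses on something with over 40 N, if the wrist force passes 120 N, or if a joint passes its speed limit or range.

## Working session

There is one attempt and no reset: what is moved stays moved. The work goes in short steps, Python scripts to look and compute and a tool call to move; the robot and the scene stay as the last step left them, time stands still between calls to the robot, and variables do not carry over. Pictures are saved under pics/ and viewed, at most 10 in all, crops included, and the job is handed in when it is done.

Besides the shell and the picture viewer there is one more tool, called after "Call:" as name(argument=value, ...), one argument or row to a line, values as JSON. apply_moves: Moves the arm, as the interface text tells. Its arguments: {"type":"object","properties":{"steps":{"type":"array","items":{"type":"array","items":{"type":"number"}}},"force":{"type":"number"}},"required":["steps"]}

```bash
mkdir -p pics; cat > h.py <<'E'
from bench import r
import numpy as np, cv2
from scipy.spatial.transform import Rotation as R
def cam(n,save=None):
    c=r.camera(n); 
    if save: cv2.imwrite('pics/'+save,c['pixels'][:,:,::-1]); np.savez('pics/'+save[:-4]+'.npz',**c)
    return c
def pts(c):
    f=200/np.tan(np.radians(c['fovy'])/2); v,u=np.mgrid[:400,:640]; z=c['z_map']
    p=np.stack([(u-c['cx'])/f*z,(v-c['cy'])/f*z,z],-1)
    return R.from_quat(c['orientation']).apply(p.reshape(-1,3)).reshape(400,640,3)+c['position']
E
python3 - <<'E'
from h import *
print(r.read_state())
for n in('scene','top'):
    c=cam(n,n+'0.png'); print({k:v for k,v in c.items() if k not in('pixels','z_map')},(c['z_map']>0).mean())
E
```

```text
{'time': 0.0, 'joint_positions': array([ 1.13337411,  0.33286308, -0.06471919,  1.46096039,  0.02159026,
        1.349914  , -0.08849458]), 'joint_vel': array([-0.00025135, -0.00079108,  0.00028563,  0.0004676 ,  0.00031035,
       -0.00087306, -0.00043355]), 'joint_torque': array([-1.21139314e-03, -6.23262835e+01,  2.35983945e-02, -3.89901423e+01,
       -6.14860025e-02,  3.97894881e-02,  1.92923376e-04]), 'ee_pos': array([ 0.25173697, -0.57162098,  0.22175038]), 'eef_rot': array([ 9.78562652e-01,  2.05948080e-01, -1.75185068e-04, -7.03306848e-04]), 'ft_force': array([0.38007368, 0.26628552, 0.04279086]), 'torque': array([-0.01069722,  0.01826793,  0.02860393]), 'grip_force': 0.0, 'width': 0.08663952131919964}
{'fovy': 50.001551986042365, 'cx': 322.03223812135514, 'cy': 195.87297528011894, 'position': array([ 0.09751915, -0.71902585,  1.33696384]), 'orientation': array([ 0.90508776, -0.32405048,  0.09153079, -0.25967199])} 0.99609375
{'fovy': 50.865130935570505, 'cx': 317.0539815302171, 'cy': 201.38327238617163, 'position': array([ 0.30430732, -0.12992011,  1.37188379]), 'orientation': array([-0.67080384,  0.73465341, -0.07647601,  0.0667683 ])} 0.99599609375
```

View pics/scene0.png

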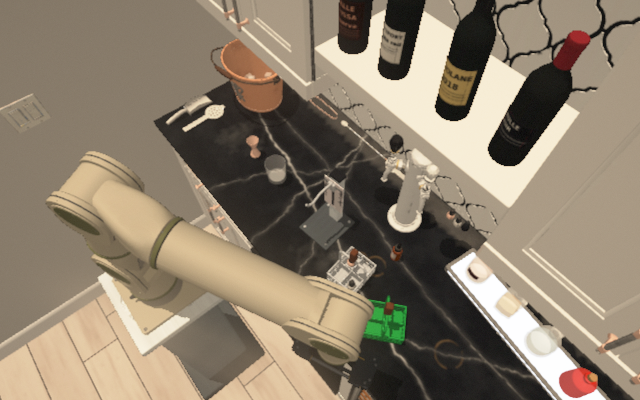

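View pics/top0.png

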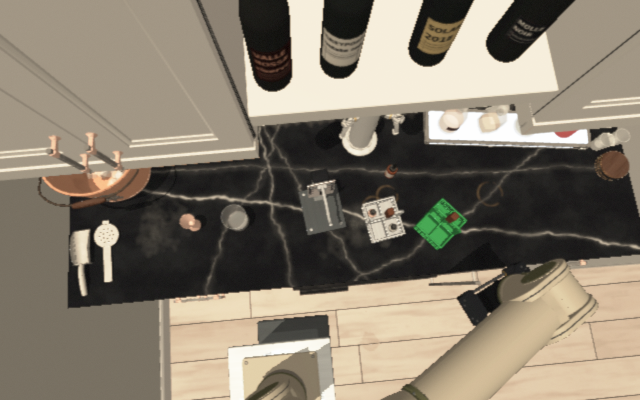

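The top view shows the scale at about (322,205), the basket at (382,218), the green look-alike at (441,223), the bitters at (390,171), the tumbler at (234,217) and the jigger at (190,222). I'll enlarge the middle of both views.

```bash
python3 - <<'E'
from h import *
a=np.load('pics/top0.npz');b=np.load('pics/scene0.npz')
A=cv2.resize(a['pixels'][160:250,290:420,::-1],None,fx=6,fy=6,interpolation=cv2.INTER_CUBIC);cv2.imwrite('pics/topc.png',A)
B=cv2.resize(b['pixels'][165:300,285:415,::-1],None,fx=4.4,fy=4.4,interpolation=cv2.INTER_CUBIC);cv2.imwrite('pics/scc.png',B)
P=pts(a);H=P[:,:,2]
Q=pts(b)
def show(P,vs,us):
    for v in vs:print(v,[(u,*np.round(P[v,u]*1000).astype(int)) for u in us if P[v,u,2]>.03])
print('worktop',np.median(P[225:240,410:420,2]))
# clusters
for nm,PP in(('top',P),('scene',Q)):
    m=(PP[:,:,2]>.02)&(PP[:,:,2]<.32)&(PP[:,:,0]>.35)&(PP[:,:,0]<.85)&(abs(PP[:,:,1])<.5)
    n,l,s,c=cv2.connectedComponentsWithStats(m.astype(np.uint8))
    for i in range(1,n):
        if s[i,4]>25:
            p=PP[l==i]*1000;print(nm,s[i],np.round(p.min(0)),np.round(p.max(0)),np.round(np.median(p,0)))
E
```

```text
worktop 4.8266684990028175e-05
top [385 114  20  21 155] [ 720. -411.  209.] [ 744. -361.  320.] [ 728. -395.  298.]
top [340 116  40  34 841] [ 718. -366.   20.] [ 811. -241.  320.] [ 754. -310.  180.]
top [386 164  12  13 118] [ 642. -429.   20.] [ 676. -397.  104.] [ 653. -408.   60.]
top [  78  168   72   40 1369] [582. 342.  20.] [741. 500. 239.] [656. 430. 146.]
top [308 169  27  57 677] [ 465. -211.   20.] [ 620. -134.  273.] [ 586. -174.  244.]
top [363 196  43  47 606] [ 432. -429.   20.] [ 572. -307.  184.] [ 502. -362.   49.]
top [221 204  28  27 315] [506.  63.  20.] [582. 140.  93.] [555. 110.  60.]
top [180 214  18  15 192] [520. 224.  20.] [566. 269.  87.] [546. 250.  65.]
top [416 216  12  20  63] [ 436. -500.   21.] [ 497. -469.   55.] [ 462. -485.   47.]
top [389 224   9   6  36] [ 466. -407.   20.] [ 482. -386.   50.] [ 473. -395.   43.]
scene [ 216   67   67   43 1537] [582. 341.  20.] [830. 500. 244.] [683. 398. 127.]
scene [247 135  12  20 153] [523. 221.  20.] [569. 270.  89.] [547. 248.  70.]
scene [265 154  22  28 448] [508.  62.  20.] [585. 140.  98.] [548. 106.  60.]
scene [ 381  159   50   67 1489] [ 720. -413.   20.] [ 816. -242.  320.] [ 757. -339.  221.]
scene [306 167  41  53 885] [ 468. -213.   21.] [ 624. -134.  274.] [ 590. -181.  217.]
scene [391 242  12  17 139] [ 644. -431.   20.] [ 675. -399.  105.] [ 654. -419.   61.]
scene [327 246  50  46 738] [ 434. -426.   20.] [ 574. -308.  188.] [ 500. -371.   49.]
scene [369 299  10   6  28] [ 476. -500.   22.] [ 494. -479.   60.] [ 488. -491.   47.]
```

View pics/topc.png

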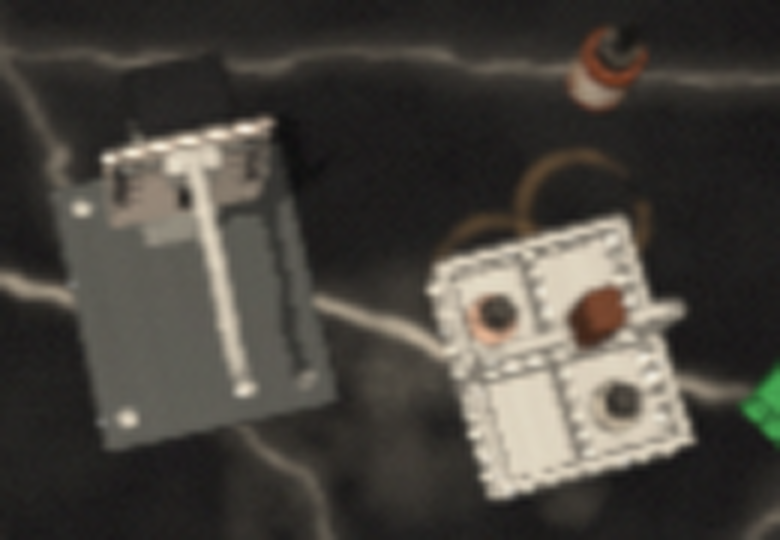

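View pics/scc.png

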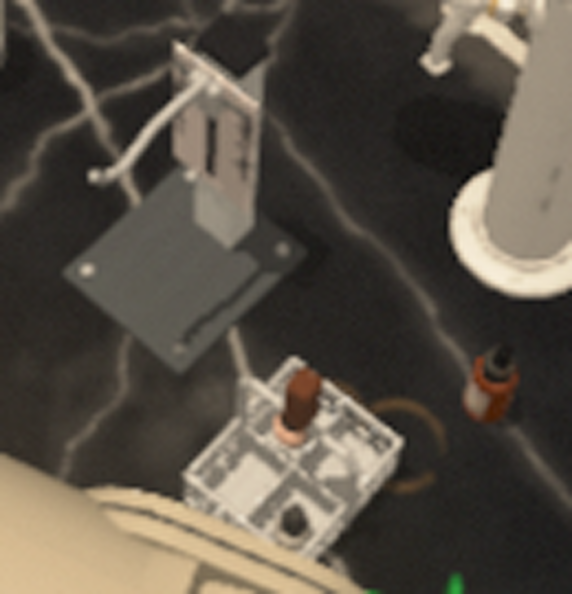

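The basket (white, copper and dark knobs, brown grip) stands nearly parallel to the scale, and the hook rod runs from the plate towards the robot. Next I measure the grip, the bar yaw and the hook.

```bash
python3 - <<'E'
from h import *
for n in('top','scene'):
    c=np.load(f'pics/{n}0.npz');P=pts(c);M=P*1000
    print(n)
    g=(P[...,2]>.165)&(P[...,2]<.2)&(abs(P[...,0]-.5)<.06)&(abs(P[...,1]+.37)<.06)
    v,u=np.nonzero(g);print('grip',g.sum(),M[g].mean(0),M[g].min(0),M[g].max(0))
    h=(P[...,2]>.215)&(P[...,2]<.275)&(P[...,0]>.44)&(P[...,0]<.585)&(abs(P[...,1]+.17)<.08)
    p=M[h];p=p[p[:,0].argsort()];print('hook');
    for q in p[::4]:print(np.round(q).astype(int),end=' ')
    d=np.linalg.svd(p[:,:2]-p[:,:2].mean(0))[2][0];print('dir',np.degrees(np.arctan2(d[1],d[0])))
    # scale foot plate and basket rim
    for lab,zz,box in(('foot',(.006,.016),(.42,.66,-.28,-.07)),('rim',(.045,.056),(.42,.6,-.44,-.29))):
        m=(P[...,2]>zz[0])&(P[...,2]<zz[1])&(P[...,0]>box[0])&(P[...,0]<box[1])&(P[...,1]>box[2])&(P[...,1]<box[3])
        print(lab,m.sum(),cv2.minAreaRect(M[m][:,:2].astype(np.float32)))
    b=(P[...,2]>.105)&(P[...,2]<.132)&(abs(P[...,0]-.5)<.07)&(P[...,1]<-.29)&(P[...,1]>-.44)
    print('bar',np.round(M[b][M[b][:,1].argsort()]).astype(int).tolist())
    pl=(P[...,2]>.262)&(P[...,2]<.28)&(P[...,0]>.5)&(P[...,0]<.66)&(abs(P[...,1]+.17)<.1)
    q=M[pl];d=np.linalg.svd(q[:,:2]-q[:,:2].mean(0))[2][0];print('plate',q.mean(0),d)
E
```

```text
top
grip 58 [ 500.32472571 -366.26915561  178.65889288] [ 489.96204022 -376.71560464  165.90307792] [ 512.86229509 -356.90557367  184.18022983]
hook
[ 465 -184  260] [ 468 -190  252] [ 473 -183  243] [ 479 -189  238] [ 481 -184  242] [ 486 -182  234] [ 491 -185  236] [ 495 -183  229] [ 499 -183  239] [ 501 -186  238] [ 504 -186  238] [ 509 -181  244] [ 512 -181  244] [ 515 -184  241] [ 520 -185  245] [ 523 -179  246] [ 525 -180  249] [ 530 -177  252] [ 533 -180  250] [ 537 -175  248] [ 541 -176  252] [ 544 -179  251] [ 549 -176  245] [ 552 -179  252] [ 556 -177  249] [ 559 -172  250] [ 564 -175  253] [ 567 -175  253] [ 569 -165  245] [ 570 -173  251] [ 571 -162  240] [ 572 -182  242] [ 572 -173  254] [ 573 -162  245] [ 573 -170  251] [ 575 -182  241] [ 576 -171  250] [ 577 -168  248] [ 578 -152  228] [ 578 -160  233] [ 579 -177  248] [ 580 -135  226] [ 580 -155  229] [ 580 -146  242] [ 581 -163  246] [ 581 -149  237] [ 582 -191  232] [ 582 -180  245] [ 582 -160  228] [ 583 -160  239] [ 583 -177  242] [ 584 -141  242] [ 584 -155  257] [ 585 -203  227] [ 585 -158  254] dir 13.928515427
[... 3477 characters left out ...]
 -368, 130], [493, -366, 130], [493, -361, 130], [499, -354, 123], [498, -352, 120], [502, -351, 121], [502, -351, 127], [498, -351, 125], [499, -349, 129], [497, -348, 122], [503, -346, 126], [499, -346, 123], [499, -345, 130], [497, -343, 123], [498, -342, 125], [502, -342, 127], [500, -340, 127], [498, -338, 119], [498, -337, 125], [499, -336, 129], [495, -336, 126], [498, -333, 125], [494, -332, 122], [496, -331, 124], [500, -330, 124], [493, -329, 125], [498, -328, 124], [496, -325, 123], [493, -324, 117], [491, -322, 109], [495, -322, 118], [493, -320, 111], [497, -320, 118], [494, -318, 112], [497, -315, 111]]
plate [ 603.33587073 -172.50437837  268.52858647] [ 0.14312841 -0.98970413]
```

```bash
cat >> h.py <<'E'
def to(x,y,z,yaw):
    "shift (mm, tool axes) and turn to world mm target, tool down with x axis at yaw deg"
    s=r.read_state(); q=R.from_quat(s['eef_rot'])
    t=np.radians(yaw); G=R.from_matrix(np.array([[np.cos(t),np.sin(t),0],[np.sin(t),-np.cos(t),0],[0,0,-1]]))
    print('t %.2f'%s['time'],'ee',np.round(s['ee_pos']*1000,1),'shift',np.round(q.inv().apply(np.array([x,y,z])-s['ee_pos']*1000),1),'turn',np.round((q.inv()*G).as_rotvec(),3),'F',np.round(s['ft_force'],2),'w',s['width'],s['grip_force'])
E
python3 -c "
from h import *
to(501,-367.5,225,9.5)"
```

```text
t 0.10 ee [ 251.7 -571.7  221.9] shift [310.5 -86.4  -3.1] turn [-0.001  0.     0.249] F [ 0.07  0.09 -0.04] w 0.08705797315784618 0.0
```

Call:
apply_moves(
  steps=[
    [0, 0, 0.02, 20, -6, 0, 1],
    [0, 0, 0.05, 50, -14, -1, 1],
    [0, 0, 0.08, 80, -22, -1, 1],
    [0, 0, 0.1, 110, -31, -1, 1],
    [0, 0, 0.13, 140, -39, -2, 1],
    [0, 0, 0.15, 170, -47, -2, 1],
    [0, 0, 0.18, 200, -56, -2, 1],
    [0, 0, 0.2, 230, -64, -3, 1],
    [0, 0, 0.22, 260, -72, -3, 1],
    [0, 0, 0.24, 285, -79, -3, 1],
    [0, 0, 0.249, 300, -83, -3, 1],
    [0, 0, 0.249, 310.5, -86.4, -3, 1],
    [0, 0, 0.249, 310.5, -86.4, -3, 1],
    [0, 0, 0.249, 310.5, -86.4, -3, 1],
    [0, 0, 0.249, 310.5, -86.4, -3, 1],
  ],
)

```text
time: 1.35
ee_pos: [0.4999, -0.3693, 0.2254]
eef_rot: [0.997, 0.082, -0.0, 0.0]
ft_force: [-0.1, -0.2, 0.1]
width: 0.0869
grip_force: 0.0
```

```bash
python3 - <<'E'
from h import *
to(501,-367.5,147,9.5)
c=cam('scene','s1.png')
cv2.imwrite('pics/s1c.png',cv2.resize(c['pixels'][150:320,270:470,::-1],None,fx=3,fy=3,interpolation=cv2.INTER_CUBIC))
P=pts(c);g=(P[...,2]>.165)&(P[...,2]<.19)&(abs(P[...,0]-.5)<.03)&(abs(P[...,1]+.37)<.03)
print(g.sum(),P[g].mean(0) if g.any() else 0); to(501,-367.5,147,9.5)
E
```

```text
t 1.35 ee [ 499.9 -369.3  225.4] shift [ 1.4 -1.6 78.4] turn [ 0.     0.001 -0.002] F [-0.14 -0.24  0.08] w 0.08689465992849879 0.0
60 [ 0.50151787 -0.36980007  0.1794004 ]
t 1.40 ee [ 499.9 -369.4  225.5] shift [ 1.4 -1.7 78.5] turn [ 0.001  0.001 -0.002] F [0.27 0.23 0.08] w 0.08743062780187674 0.0
```

View pics/s1c.png

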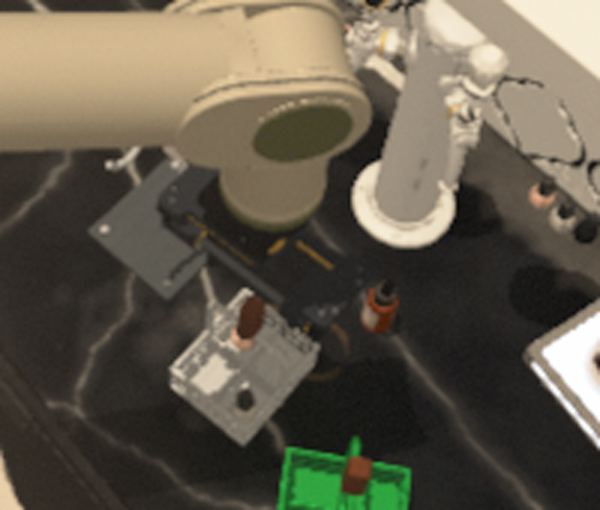

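The tool is above the basket and clear of its neighbours, with the gripper at about (270,230) in the crop. I'll descend, then grasp.

Call:
apply_moves(
  steps=[
    [0, 0, 0, 1.4, -1, 8, 1],
    [0, 0, 0, 1.4, -1, 20, 1],
    [0, 0, 0, 1.4, -1, 35, 1],
    [0, 0, 0, 1.4, -1, 50, 1],
    [0, 0, 0, 1.4, -1, 62, 1],
    [0, 0, 0, 1.4, -1, 72, 1],
    [0, 0, 0, 1.4, -1, 78, 1],
    [0, 0, 0, 1.4, -1, 78, 1],
    [0, 0, 0, 1.4, -1, 78, 1],
    [0, 0, 0, 1.4, -1, 78, 1],
  ],
)

```text
time: 2.23
ee_pos: [0.5029, -0.3669, 0.1483]
eef_rot: [0.997, 0.083, 0.001, 0.0]
ft_force: [-0.6, 0.5, -1.4]
width: 0.0872
grip_force: 0.0
```

Call:
apply_moves(
  steps=[
    [0, 0, 0, 0, 0, 0, 0.2],
    [0, 0, 0, 0, 0, 0, -0.2],
    [0, 0, 0, 0, 0, 0, -1],
    [0, 0, 0, 0, 0, 0, -1],
    [0, 0, 0, 0, 0, 0, -1],
    [0, 0, 0, 0, 0, 0, -1],
    [0, 0, 0, 0, 0, 0, -1],
    [0, 0, 0, 0, 0, 0, -1],
  ],
  force=20,
)

```text
time: 2.9
ee_pos: [0.5025, -0.3666, 0.1476]
eef_rot: [0.997, 0.083, 0.0, 0.0]
ft_force: [-0.2, 0.0, 0.3]
width: 0.0415
grip_force: 0.0
```

```bash
python3 -c "
from h import *
to(501,-367.5,300,9.5)"
```

```text
t 2.90 ee [ 502.5 -366.6  147.6] shift [  -1.6    0.7 -152.4] turn [ 0. -0.  0.] F [-0.15  0.02  0.33] w 0.04148243791851098 0.0
```

Call:
apply_moves(
  steps=[
    [0, 0, 0, 0, 0, 0, -1],
    [0, 0, 0, 0, 0, 0, -1],
    [0, 0, 0, 0, 0, 0, -1],
    [0, 0, 0, 0, 0, 0, -1],
    [0, 0, 0, 0, 0, 0, -1],
    [0, 0, 0, 0, 0, 0, -1],
  ],
)

```text
time: 3.4
ee_pos: [0.5024, -0.3665, 0.1475]
eef_rot: [0.997, 0.083, -0.0, -0.0]
ft_force: [-0.0, 0.5, -1.1]
width: 0.0199
grip_force: 20.0
```

Call:
apply_moves(
  steps=[
    [0, 0, 0, 0, 0, -1, -1],
    [0, 0, 0, 0, 0, -4, -1],
    [0, 0, 0, 0, 0, -9, -1],
    [0, 0, 0, 0, 0, -17, -1],
    [0, 0, 0, 0, 0, -27, -1],
    [0, 0, 0, 0, 0, -38, -1],
    [0, 0, 0, 0, 0, -50, -1],
    [0, 0, 0, 0, 0, -62, -1],
    [0, 0, 0, 0, 0, -74, -1],
    [0, 0, 0, 0, 0, -86, -1],
    [0, 0, 0, 0, 0, -98, -1],
    [0, 0, 0, 0, 0, -110, -1],
    [0, 0, 0, 0, 0, -121, -1],
    [0, 0, 0, 0, 0, -131, -1],
    [0, 0, 0, 0, 0, -139, -1],
    [0, 0, 0, 0, 0, -145, -1],
    [0, 0, 0, 0, 0, -149, -1],
    [0, 0, 0, 0, 0, -150, -1],
    [0, 0, 0, 0, 0, -150, -1],
  ],
)

```text
time: 4.98
ee_pos: [0.5025, -0.3666, 0.2975]
eef_rot: [0.997, 0.083, -0.0, -0.0]
ft_force: [0.5, 1.0, -3.5]
width: 0.0198
grip_force: 20.0
```

```bash
python3 - <<'E'
from h import *
to(418,-195,297,7.5)
F=[]
for i in range(6): r.camera('top'); F.append(r.read_state()['ft_force'])
print(np.round(F,2),np.mean(F,0))
to(418,-195,297,7.5)
E
```

```text
t 4.98 ee [ 502.5 -366.6  297.5] shift [ -55.  -183.2    0.5] turn [-0.     0.     0.035] F [ 0.47  0.97 -3.46] w 0.019817106632787636 19.991736724041402
[[-0.72  0.06 -3.79]
 [-1.04  0.51 -3.1 ]
 [ 0.24 -0.1  -2.93]
 [-1.45  0.24 -3.62]
 [-0.2   0.04 -2.55]
 [-1.12  0.03 -4.14]] [-0.7164866   0.12946403 -3.3524742 ]
t 5.28 ee [ 502.4 -366.5  297.2] shift [ -54.9 -183.1    0.3] turn [-0.     0.     0.035] F [-1.12  0.03 -4.14] w 0.019708730584047582 19.99176367535256
```

Call:
apply_moves(
  steps=[
    [0, 0, 0, -2, 0, 0, -1],
    [0, 0, 0, -8, -1, 0, -1],
    [0, 0, 0, -18, -4, 0, -1],
    [0, 0, 0, -29, -10, 0, -1],
    [0, 0, 0.01, -39, -20, 0, -1],
    [0, 0, 0.01, -47, -33, 0, -1],
    [0, 0, 0.02, -52, -47, 0, -1],
    [0, 0, 0.02, -54, -61, 0, -1],
    [0, 0, 0.03, -55, -75, 0, -1],
    [0, 0, 0.03, -55, -89, 0, -1],
    [0, 0, 0.035, -55, -103, 0, -1],
    [0, 0, 0.035, -55, -117, 0, -1],
    [0, 0, 0.035, -55, -131, 0, -1],
    [0, 0, 0.035, -55, -144, 0, -1],
    [0, 0, 0.035, -55, -156, 0, -1],
    [0, 0, 0.035, -55, -166, 0, -1],
    [0, 0, 0.035, -55, -174, 0, -1],
    [0, 0, 0.035, -55, -180, 0, -1],
    [0, 0, 0.035, -55, -183, 0, -1],
    [0, 0, 0.035, -55, -183, 0, -1],
  ],
)

```text
time: 6.95
ee_pos: [0.418, -0.1948, 0.2977]
eef_rot: [0.998, 0.066, 0.0, 0.0]
ft_force: [-0.1, -0.2, -2.6]
width: 0.0198
grip_force: 20.0
```

```bash
python3 - <<'E'
from h import *
c=cam('top','t2.png');d=cam('scene','s2.png');to(493,-185,297,7.5)
A=cv2.resize(c['pixels'][150:260,270:400,::-1],None,fx=3,fy=3,interpolation=cv2.INTER_CUBIC)
B=cv2.resize(d['pixels'][150:260,260:390,::-1],None,fx=3,fy=3,interpolation=cv2.INTER_CUBIC)
cv2.imwrite('pics/ts2.png',np.hstack([A,B]))
for P in(pts(c),pts(d)):
    M=P*1000
    for k,(x0,x1,y0,y1,z0,z1) in dict(hook=(455,570,-200,-165,228,262),bar=(395,440,-260,-135,255,280)).items():
        m=(M[...,0]>x0)&(M[...,0]<x1)&(M[...,1]>y0)&(M[...,1]<y1)&(M[...,2]>z0)&(M[...,2]<z1);p=M[m]
        if len(p)>5:
            a=0 if k=='hook' else 1;f=np.polyfit(p[:,a],p[:,1-a],1);print(k,len(p),p.min(0).round(),p.max(0).round(),p.mean(0).round(1),'slope deg',np.degrees(np.arctan(f[0])))
F=[]
for i in range(14): r.camera('top'); F.append(r.read_state()['ft_force'])
print(np.mean(F,0),np.std(F,0))
E
```

```text
t 7.05 ee [ 418.  -195.6  297.5] shift [75.7 -0.8  0.5] turn [ 0.    -0.    -0.001] F [ 0.47 -0.59 -3.4 ] w 0.0198320477416954 19.99165397544857
hook 17 [ 553. -178.  231.] [ 570. -167.  253.] [ 563.8 -174.   249.2] slope deg 6.220727176855371
hook 37 [ 471. -185.  248.] [ 569. -171.  257.] [ 546.8 -178.8  252.2] slope deg 5.958100504122541
bar 62 [ 409. -250.  255.] [ 430. -149.  279.] [ 419.4 -207.7  270.9] slope deg -7.78461251673237
[ 1.44422954e-01  1.31291022e-03 -2.80303482e+00] [0.38833082 0.4478704  0.49672028]
```

View pics/ts2.png

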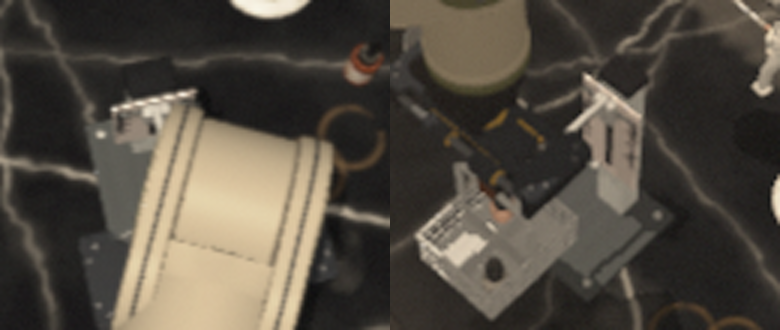

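The basket is held level just in front of the hook tip; the right half shows it with the stoppers inside and the hook behind the gripper. I'll move over the tip, then go down to just above the seat.

Call:
apply_moves(
  steps=[
    [0, 0, 0, 2, 0, 0, -1],
    [0, 0, 0, 7, 0, 0, -1],
    [0, 0, 0, 14, 0, 0, -1],
    [0, 0, 0, 22, 0, 0, -1],
    [0, 0, 0, 30, 0, 0, -1],
    [0, 0, 0, 38, -0.5, 0, -1],
    [0, 0, 0, 46, -0.8, 0, -1],
    [0, 0, 0, 54, -0.8, 0, -1],
    [0, 0, 0, 61, -0.8, 0, -1],
    [0, 0, 0, 67, -0.8, 0, -1],
    [0, 0, 0, 72, -0.8, 0, -1],
    [0, 0, 0, 75, -0.8, 0, -1],
    [0, 0, 0, 75.5, -0.8, 0, -1],
    [0, 0, 0, 75.5, -0.8, 4, -1],
    [0, 0, 0, 75.5, -0.8, 9, -1],
    [0, 0, 0, 75.5, -0.8, 14, -1],
    [0, 0, 0, 75.5, -0.8, 18, -1],
    [0, 0, 0, 75.5, -0.8, 21, -1],
    [0, 0, 0, 75.5, -0.8, 23, -1],
    [0, 0, 0, 75.5, -0.8, 23, -1],
  ],
)

```text
time: 9.42
ee_pos: [0.4925, -0.1845, 0.274]
eef_rot: [0.998, 0.065, -0.0, -0.0]
ft_force: [-0.5, 0.8, -3.6]
width: 0.0197
grip_force: 20.0
```

```bash
cat >>h.py <<'E'
def feel(n):
    F=[];W=[]
    for i in range(n): r.camera('top'); s=r.read_state(); F.append(s['ft_force']); W.append(s['torque'])
    print('F',np.mean(F,0).round(2),'T',np.mean(W,0).round(3),'sd',np.std(F,0)[2]/n**.5)
E
python3 - <<'E'
from h import *
to(493,-185,274,7.5);d=cam('scene','s3.png');feel(6)
cv2.imwrite('pics/s3c.png',cv2.resize(d['pixels'][150:250,280:380,::-1],None,fx=5,fy=5,interpolation=cv2.INTER_CUBIC))
E
```

```text
t 9.42 ee [ 492.5 -184.5  274. ] shift [0.4 0.6 0. ] turn [-0.     0.001 -0.   ] F [-0.48  0.76 -3.58] w 0.019744808333007794 19.991815503453836
F [-0.19 -0.04 -3.12] T [ 0.035  0.018 -0.007] sd 0.13688618343487544
```

View pics/s3c.png

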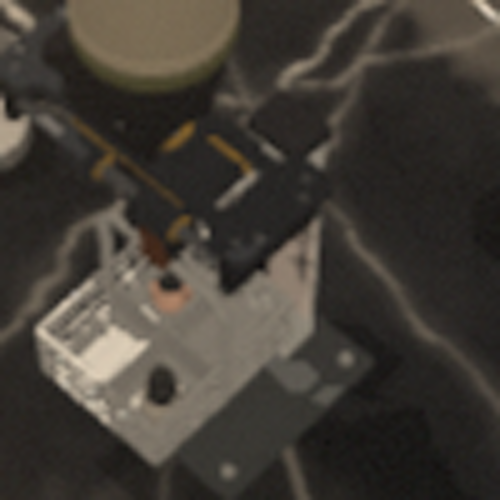

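The crossbar is just above the seat. Now I lower slowly, at about 24 mm/s.

Call:
apply_moves(
  steps=[
    [0, 0, 0, 0, 0, 1, -1],
    [0, 0, 0, 0, 0, 3, -1],
    [0, 0, 0, 0, 0, 5, -1],
    [0, 0, 0, 0, 0, 7, -1],
    [0, 0, 0, 0, 0, 8.5, -1],
    [0, 0, 0, 0, 0, 10, -1],
    [0, 0, 0, 0, 0, 11.5, -1],
    [0, 0, 0, 0, 0, 13, -1],
    [0, 0, 0, 0, 0, 14.5, -1],
    [0, 0, 0, 0, 0, 16, -1],
    [0, 0, 0, 0, 0, 17.5, -1],
    [0, 0, 0, 0, 0, 19, -1],
    [0, 0, 0, 0, 0, 20.5, -1],
    [0, 0, 0, 0, 0, 22, -1],
    [0, 0, 0, 0, 0, 23.5, -1],
    [0, 0, 0, 0, 0, 25, -1],
    [0, 0, 0, 0, 0, 26, -1],
    [0, 0, 0, 0, 0, 27, -1],
    [0, 0, 0, 0, 0, 27.5, -1],
    [0, 0, 0, 0, 0, 27.5, -1],
  ],
)

```text
time: 11.43
ee_pos: [0.4928, -0.1845, 0.247]
eef_rot: [0.998, 0.065, 0.0, 0.0]
ft_force: [-0.0, 0.1, -0.8]
width: 0.02
grip_force: 20.0
```

```bash
python3 - <<'E'
from h import *
to(493,-185,230,7.5);feel(14)
E
```

```text
t 11.43 ee [ 492.8 -184.5  247. ] shift [ 0.2  0.5 17. ] turn [ 0. -0. -0.] F [-0.01  0.06 -0.81] w 0.01995081323299823 19.99188546265941
F [-0.24 -0.01 -1.25] T [0.048 0.063 0.013] sd 0.15124097091474345
```

Call:
apply_moves(
  steps=[
    [0, 0, 0, 0, 0, 1, -1],
    [0, 0, 0, 0, 0, 2.5, -1],
    [0, 0, 0, 0, 0, 4, -1],
    [0, 0, 0, 0, 0, 5.5, -1],
    [0, 0, 0, 0, 0, 7, -1],
    [0, 0, 0, 0, 0, 8.5, -1],
    [0, 0, 0, 0, 0, 10, -1],
    [0, 0, 0, 0, 0, 11, -1],
    [0, 0, 0, 0, 0, 12, -1],
    [0, 0, 0, 0, 0, 12, -1],
  ],
)

```text
time: 12.97
ee_pos: [0.4928, -0.1845, 0.2349]
eef_rot: [0.998, 0.065, 0.0, 0.0]
ft_force: [0.5, 0.7, -0.7]
width: 0.0202
grip_force: 20.0
```

```bash
python3 - <<'E'
from h import *
to(493,-185,230,7.5);feel(35)
E
```

```text
t 12.97 ee [ 492.8 -184.5  234.9] shift [0.2 0.5 4.9] turn [ 0. -0. -0.] F [ 0.51  0.66 -0.69] w 0.020197930126009227 19.991673966287635
F [ 0.45 -0.21 -0.44] T [ 0.008 -0.099 -0.002] sd 0.07567529884037213
```

Call:
apply_moves(
  steps=[
    [0, 0, 0, 0.3, 0, 1, -1],
    [0, 0, 0, 0.5, 0, 2, -1],
    [0, 0, 0, 0.7, 0, 3, -1],
    [0, 0, 0, 0.7, 0, 4, -1],
    [0, 0, 0, 0.7, 0, 4.7, -1],
    [0, 0, 0, 0.7, 0, 5, -1],
    [0, 0, 0, 0.7, 0, 5, -1],
  ],
)

```text
time: 15.3
ee_pos: [0.4934, -0.1844, 0.23]
eef_rot: [0.998, 0.065, -0.0, 0.0]
ft_force: [-0.6, 0.3, -0.1]
width: 0.0202
grip_force: 20.0
```

```bash
python3 - <<'E'
from h import *
feel(40);to(493,-185,230,7.5)
E
```

```text
F [-0.48  0.05 -0.13] T [0.003 0.148 0.001] sd 0.0928873077367038
t 17.30 ee [ 493.5 -184.4  230.1] shift [-0.5  0.5  0.1] turn [ 0. -0. -0.] F [-0.39 -0.13  0.32] w 0.01975790275424861 19.99185784603469
```

Call:
apply_moves(
  steps=[
    [0, 0, 0, -0.2, 0, 0.4, -1],
    [0, 0, 0, -0.3, 0, 0.8, -1],
    [0, 0, 0, -0.3, 0, 0.8, -1],
    [0, 0, 0, -0.3, 0, 0.8, -1],
  ],
  force=8,
)

```text
time: 17.63
ee_pos: [0.4934, -0.1845, 0.2293]
eef_rot: [0.998, 0.065, 0.0, 0.0]
ft_force: [0.5, -0.4, -0.6]
width: 0.0201
grip_force: 8.0
```

Call:
apply_moves(
  steps=[
    [0, 0, 0, 0, 0, 0, -1],
    [0, 0, 0, 0, 0, 0, -1],
    [0, 0, 0, 0, 0, 0, -1],
    [0, 0, 0, 0, 0, 0, -1],
  ],
  force=3,
)

```text
time: 17.97
ee_pos: [0.4932, -0.1844, 0.2293]
eef_rot: [0.998, 0.065, 0.0, 0.0]
ft_force: [1.5, 0.2, 0.5]
width: 0.02
grip_force: 3.0
```

```bash
python3 - <<'E'
from h import *
feel(30);to(493,-185,230,7.5)
E
```

```text
F [ 0.95  0.12 -0.34] T [ 0.043 -0.253 -0.003] sd 0.08611149205763045
t 19.47 ee [ 493.2 -184.5  229.3] shift [-0.2  0.5 -0.7] turn [ 0. -0. -0.] F [ 0.37  0.11 -0.41] w 0.01983589453541132 3.0000072026086855
```

Call:
apply_moves(
  steps=[
    [0, 0, 0, 0.1, 0, 0.5, -1],
    [0, 0, 0, 0.2, 0, 1, -1],
    [0, 0, 0, 0.2, 0, 1.5, -1],
    [0, 0, 0, 0.2, 0, 1.8, -1],
    [0, 0, 0, 0.2, 0, 1.8, -1],
  ],
)

```text
time: 19.88
ee_pos: [0.4933, -0.1845, 0.2273]
eef_rot: [0.998, 0.065, -0.0, 0.0]
ft_force: [-0.7, -0.7, 0.1]
width: 0.0197
grip_force: 3.0
```

```bash
python3 - <<'E'
from h import *
feel(36);to(493,-185,230,7.5)
E
```

```text
F [-0.34  0.04  0.11] T [0.028 0.081 0.004] sd 0.0669840774901243
t 21.68 ee [ 493.4 -184.5  227.5] shift [-0.4  0.5 -2.5] turn [ 0. -0. -0.] F [-0.84 -0.62 -0.14] w 0.02004993398235955 2.9999426429094456
```

Call:
apply_moves(
  steps=[
    [0, 0, 0, -0.05, 0, -0.4, -1],
    [0, 0, 0, -0.05, 0, -0.4, -1],
    [0, 0, 0, -0.05, 0, -0.4, -0.54],
    [0, 0, 0, -0.05, 0, -0.4, -0.52],
    [0, 0, 0, -0.05, 0, -0.4, -0.5],
    [0, 0, 0, -0.05, 0, -0.4, -0.48],
    [0, 0, 0, -0.05, 0, -0.4, -0.46],
    [0, 0, 0, -0.05, 0, -0.4, -0.42],
    [0, 0, 0, -0.05, 0, -0.4, -0.38],
    [0, 0, 0, -0.05, 0, -0.4, -0.34],
    [0, 0, 0, -0.05, 0, -0.4, -0.3],
    [0, 0, 0, -0.05, 0, -0.4, -0.26],
    [0, 0, 0, -0.05, 0, -0.4, -0.2],
    [0, 0, 0, -0.05, 0, -0.4, -0.1],
    [0, 0, 0, -0.05, 0, -0.4, 0],
  ],
)

```text
time: 22.93
ee_pos: [0.4933, -0.1845, 0.2278]
eef_rot: [0.998, 0.065, 0.0, 0.0]
ft_force: [-0.9, -0.8, 0.4]
width: 0.0399
grip_force: 0.0
```

```bash
python3 - <<'E'
from h import *
d=cam('scene','s4.png');feel(4);to(493,-185,300,7.5)
cv2.imwrite('pics/s4c.png',cv2.resize(d['pixels'][150:250,280:380,::-1],None,fx=5,fy=5,interpolation=cv2.INTER_CUBIC))
E
```

```text
F [ 0.13  0.47 -0.01] T [ 0.009  0.009 -0.   ] sd 0.1537431802110787
t 23.18 ee [ 493.3 -184.4  227.9] shift [ -0.4   0.5 -72.1] turn [ 0. -0. -0.] F [ 0.03  0.65 -0.2 ] w 0.043012908623271146 0.0
```

View pics/s4c.png

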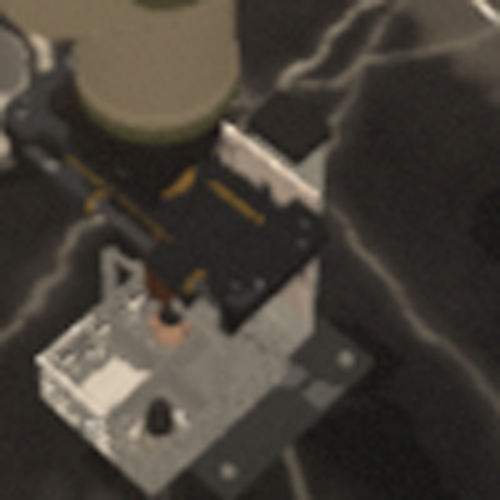

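The basket hangs on the hook with both stoppers in it and the fingers open. I'll rise straight up and back off.

Call:
apply_moves(
  steps=[
    [0, 0, 0, 0, 0, 0, 0.1],
    [0, 0, 0, 0, 0, -3, 0.1],
    [0, 0, 0, 0, 0, -8, 0.1],
    [0, 0, 0, 0, 0, -15, 0.1],
    [0, 0, 0, 0, 0, -25, 0.1],
    [0, 0, 0, 0, 0, -37, 0.1],
    [0, 0, 0, 0, 0, -50, 0.1],
    [0, 0, 0, 0, 0, -64, 0.1],
    [0, 0, 0, 0, 0, -78, 0.1],
    [0, 0, 0, 0, 0, -92, 0.1],
    [0, 0, 0, 0, 0, -106, 0.1],
    [0, 0, 0, -10, 0, -118, 0.1],
    [0, 0, 0, -20, 0, -128, 0.1],
    [0, 0, 0, -30, 10, -134, 0.1],
    [0, 0, 0, -40, 30, -138, 0.1],
    [0, 0, 0, -50, 55, -140, 0.1],
    [0, 0, 0, -55, 85, -140, 0.1],
    [0, 0, 0, -55, 115, -140, 0.1],
    [0, 0, 0, -55, 140, -140, 0.1],
    [0, 0, 0, -55, 150, -140, 0.1],
  ],
)

```text
time: 24.85
ee_pos: [0.4563, -0.3442, 0.3679]
eef_rot: [0.998, 0.063, -0.001, 0.0]
ft_force: [-0.6, -1.0, 0.5]
width: 0.0478
grip_force: 0.0
```

```bash
python3 - <<'E'
from h import *
for i in range(2):
    d=cam('scene','s5%d.png'%i);M=pts(d)*1000
    g=(M[...,2]>190)&(M[...,2]<250)&(abs(M[...,0]-492)<18)&(abs(M[...,1]+185)<16)
    print(g.sum(),M[g].mean(0),M[g].max(0))
    feel(12)
B=cv2.resize(d['pixels'][150:270,260:400,::-1],None,fx=4,fy=4,interpolation=cv2.INTER_CUBIC);cv2.imwrite('pics/s5c.png',B)
E
```

```text
51 [ 486.10008514 -190.54516448  222.47320279] [ 497.44234379 -178.66661126  247.57055009]Traceback (most recent call last):
  File "<stdin>", line 6, in <module>
  File "h.py", line 19, in feel
    for i in range(n): r.camera('top'); s=r.read_state(); F.append(s['ft_force']); W.append(s['torque'])
                       ~~~~~~~~^^^^^^^
ValueError: 200 camera calls are used up
```

```bash
python3 - <<'E'
import cv2
B=cv2.resize(cv2.imread('pics/s50.png')[150:270,260:400],None,fx=4,fy=4,interpolation=cv2.INTER_CUBIC);cv2.imwrite('pics/s5c.png',B)
E
```

Call:
apply_moves(
  steps=[
    [0, 0, 0, 0, 0, 0, 0.1],
    [0, 0, 0, 0, 0, 0, 0.1],
    [0, 0, 0, 0, 0, 0, 0.1],
    [0, 0, 0, 0, 0, 0, 0.1],
    [0, 0, 0, 0, 0, 0, 0.1],
    [0, 0, 0, 0, 0, 0, 0.1],
    [0, 0, 0, 0, 0, 0, 0.1],
    [0, 0, 0, 0, 0, 0, 0.1],
    [0, 0, 0, 0, 0, 0, 0.1],
    [0, 0, 0, 0, 0, 0, 0.1],
    [0, 0, 0, 0, 0, 0, 0.1],
    [0, 0, 0, 0, 0, 0, 0.1],
    [0, 0, 0, 0, 0, 0, 0.1],
    [0, 0, 0, 0, 0, 0, 0.1],
    [0, 0, 0, 0, 0, 0, 0.1],
    [0, 0, 0, 0, 0, 0, 0.1],
    [0, 0, 0, 0, 0, 0, 0.1],
    [0, 0, 0, 0, 0, 0, 0.1],
    [0, 0, 0, 0, 0, 0, 0.1],
    [0, 0, 0, 0, 0, 0, 0.1],
  ],
)

```text
time: 26.92
ee_pos: [0.4583, -0.3403, 0.3679]
eef_rot: [0.998, 0.065, 0.0, 0.0]
ft_force: [0.4, 0.2, -0.9]
width: 0.0477
grip_force: 0.0
```

View pics/s5c.png

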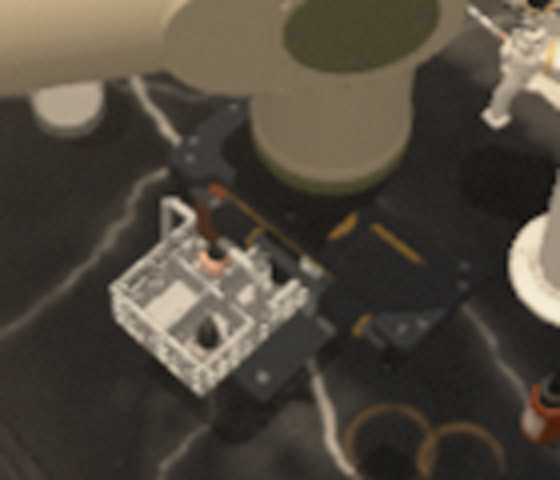

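The basket hangs upright on the hook, at about (210,290) in the crop, with both stoppers in it and the gripper clear. I'll let any residual swing die out before handing in.

Call:
apply_moves(
  steps=[
    [0, 0, 0, 0, 0, 0, 0.1],
    [0, 0, 0, 0, 0, 0, 0.1],
    [0, 0, 0, 0, 0, 0, 0.1],
    [0, 0, 0, 0, 0, 0, 0.1],
    [0, 0, 0, 0, 0, 0, 0.1],
    [0, 0, 0, 0, 0, 0, 0.1],
    [0, 0, 0, 0, 0, 0, 0.1],
    [0, 0, 0, 0, 0, 0, 0.1],
    [0, 0, 0, 0, 0, 0, 0.1],
    [0, 0, 0, 0, 0, 0, 0.1],
    [0, 0, 0, 0, 0, 0, 0.1],
    [0, 0, 0, 0, 0, 0, 0.1],
    [0, 0, 0, 0, 0, 0, 0.1],
    [0, 0, 0, 0, 0, 0, 0.1],
    [0, 0, 0, 0, 0, 0, 0.1],
    [0, 0, 0, 0, 0, 0, 0.1],
    [0, 0, 0, 0, 0, 0, 0.1],
    [0, 0, 0, 0, 0, 0, 0.1],
    [0, 0, 0, 0, 0, 0, 0.1],
    [0, 0, 0, 0, 0, 0, 0.1],
  ],
)

```text
time: 28.58
ee_pos: [0.4584, -0.3403, 0.3679]
eef_rot: [0.998, 0.065, 0.0, 0.0]
ft_force: [1.0, -0.5, -0.1]
width: 0.0481
grip_force: 0.0
```

Call:
apply_moves(
  steps=[
    [0, 0, 0, 0, 0, 0, 0.1],
    [0, 0, 0, 0, 0, 0, 0.1],
    [0, 0, 0, 0, 0, 0, 0.1],
    [0, 0, 0, 0, 0, 0, 0.1],
    [0, 0, 0, 0, 0, 0, 0.1],
    [0, 0, 0, 0, 0, 0, 0.1],
    [0, 0, 0, 0, 0, 0, 0.1],
    [0, 0, 0, 0, 0, 0, 0.1],
    [0, 0, 0, 0, 0, 0, 0.1],
    [0, 0, 0, 0, 0, 0, 0.1],
    [0, 0, 0, 0, 0, 0, 0.1],
    [0, 0, 0, 0, 0, 0, 0.1],
    [0, 0, 0, 0, 0, 0, 0.1],
    [0, 0, 0, 0, 0, 0, 0.1],
    [0, 0, 0, 0, 0, 0, 0.1],
    [0, 0, 0, 0, 0, 0, 0.1],
    [0, 0, 0, 0, 0, 0, 0.1],
    [0, 0, 0, 0, 0, 0, 0.1],
    [0, 0, 0, 0, 0, 0, 0.1],
    [0, 0, 0, 0, 0, 0, 0.1],
  ],
)

```text
time: 30.25
ee_pos: [0.4583, -0.3404, 0.3679]
eef_rot: [0.998, 0.065, 0.0, 0.0]
ft_force: [-0.1, -0.2, 0.1]
width: 0.0481
grip_force: 0.0
```

```bash
python3 -c "
from bench import r
print(r.close_job())"
```

```text
the job is handed in; nothing more can be done
None
```

The job is handed in at about 30 s: the basket was left hanging free on the hook with both stoppers in it, at an estimated 3 N (about 38 mm of sink), though the hand-in gave no verdict and I had no camera calls left for a last look.

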